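# Lock a banding wheel at its index notch

### The arm

A 6-joint arm with a two-finger parallel gripper is mounted at the origin on a cart in front of the work surface, level with it; the furniture and walls round the work are solid. World frame = base frame: x ahead of the robot, y to its left, z up, the work surface at z = 0. Lengths are in mm, angles in rad, forces in N, time in s.
With the tool pointing down it reaches from about 325 to 900 mm from the base axis. Payload 6.1 kg.
Tool frame: the origin (TCP) lies at the very end of the fingers, on their centre line; the grasp point (between the pads) lies 19 mm behind it; z points along the fingers, y is the line along which they close (so a half turn about z gives the same grasp; the last joint's range is limited). The gripper opens to 87 mm and grips with 3 to 60 N. Pads are 19 mm wide; open, the fingers measure 117 mm over their backs; the gripper's body (75 mm by 190 mm) begins 51 mm behind the grasp point.
Start: joints at [-1.428, 0.22, 1.526, -0, 1.395, -0.126], TCP at [165.977, -602.551, 222.538] pointing down, gripper open.
Joint ranges: [-2.98, 2.98], [-0.91, 2.08], [0.09, 2.57], [-1.24, 4.39], [0.2, 2.65], [-2.68, 2.68]. Speed limits (rad/s): [2.57, 2.57, 3.01, 3.14, 3.14, 3.14].

### API

Orientations are given as [roll, pitch, yaw] about the fixed x, y, z axes, in that order (R = Rz(yaw) Ry(pitch) Rx(roll)).
In Python, from cell import ctrl, viewer gives the robot as it stands. The module is installed in compiled form; this text tells all that it offers.
- The arm moves only by the tool play_rows, never from a script. Its arguments are lists of equal length, an entry for each row: "xyz": the shift along the world's x, y, z in m, a list of three; "rotation": the turn, a rotation vector about the world's x, y, z in rad, a list of three; "grip": the finger opening in m, from 0 to 0.087. In form: {"xyz": [[dx, dy, dz], ...], "rotation": [[ax, ay, az], ...], "grip": [grip, ...]}. A call has exactly 10 rows; each row is the pose to reach, as a shift and turn from the pose commanded when the call began; what a row does not reach only later rows make up. A row lasts 1/12 s, in which the tool goes at most 41.7 mm and 7.16 degrees, less where a joint would pass 70% of its speed; a pose out of reach is approached as far as the arm can. A call with a gripper value outside its range is refused whole. The fingers move at their own pace and stop on an object; "force" is the grip in N (left out, the last holds). Time passes only in rows, so rows that repeat a pose let the fingers close, or fill a call up. It gives the time, the measured TCP pose, the force, the opening and the grip force at its end, in the units of the state.
- ctrl.get_state(): the state, without advancing time (a new reading comes with each control period).
- viewer.snapshot(name): name is "scene" or "top"; returns (picture, depth): 420x560x3 uint8, red, green, blue; 420x560 float32, mm along the optical axis (not along the pixel's ray), 0 where there is no reading.
- viewer.camera_params(name): a dict with "fov_y" (degrees; the focal length in pixels is half the picture's height over the tangent of half this angle, whatever the lens; pixels are square), "cx", "cy" (the principal point, pixels), "distortion" ([k1, k2, p1, p2, k3] as OpenCV has them; the pictures are not rectified), "world_to_cam" (4x4, takes a point from world to camera coordinates). Camera axes: x right, y up, looking along -z (the intrinsics and any distortion apply to the point x, -y, -z); pixel columns grow to the right and rows downward; lengths in mm; the calibration is good to about 2 mm. A picture is of the moment at which its call begins. camera_params takes no time and is no camera call.
- ctrl.job_done(): hands the job in; it is judged then, once.
The state is a dict: "t": time; "joint_pos": joint angles; "qd": joint speeds; "effort": joint torques, N m; "eef_pos": TCP position; "eef_rot": TCP orientation; "ft_force": force on the tool from outside, world axes, zero at the start; "ft_torque": the same for the moment, N m; "opening": opening from 0.0 (shut) to 1.0 (fully open); "grip_force": force on a finger pad.
Only numpy, scipy, OpenCV 4.12 (cv2) and the standard library are available. Lean on these libraries where they do the work, as an engineer would, in place of code of your own. Each camera call takes 0.05 s, during which the arm holds its last target. There are 200 camera calls.

### The job

A little bowl stands on the banding wheel to be painted panel by panel, and the wheel has to be locked at its index notch: take the index pin (thick round knob, brass collar) out of the wooden tool block and stand it down through the eye at the edge of the wheel head. Then turn the wheel slowly by pushing one of its spokes until the pin drops by itself into the notch, its collar fully down on the eye, and stop pushing the moment you feel the wheel lock. Never push the wheel with more than 20 N or force the pin, do not touch the bowl and keep it in the middle of the wheel, and leave the needle tool and everything else on the worktop where it is.

Things in the scene. Friction and masses are not known exactly. Their poses are not given: they have to be found in the camera images.
- stand: Fixed dark cast foot, a 244 mm disc 12 mm high; origin on the wheel's axis at worktop height, -x axis towards the thumbscrew. On it lies the fixed division plate, a steel ring of 136 mm inner and 236 mm outer diameter, flat top 30 mm above the worktop, with one notch 12 mm wide cut in from its outer edge (from 84 mm radius outwards, open down to the foot).
- clamp (a point): Top of the brass thumbscrew that clamps the division plate, 40.5 mm above the worktop, 133 mm from the wheel's axis. The plate is shifted and re-clamped for every piece: its notch lies within 15 degrees to either side of the thumbscrew as seen from the axis. Its exact place is not measured and must be felt or seen.
- wheel: Turning head: light metal disc, 160 mm diameter, top 52 mm above the worktop, turning endlessly about the vertical axis with little friction (0.015 N m); it coasts when pushed fast. Origin on the axis at worktop height, -x axis towards the eye. Three slanting spokes, 9 mm thick, at 60, 180 and 300 degrees from the eye rise from 75 mm radius, 45 mm height to a 17 mm wooden ball.
- eye (a point): Centre of the top rim of the eye: an upright tube 100 mm from the axis, 28 mm outside and 12 mm inside diameter, open from 58 mm (this point) down to 33 mm above the worktop, 3 mm clear of the division plate. A pin standing in it on the plate shows its collar 13 mm above the rim; over the notch it falls till the collar lies on the rim.
- spoke (a point): Centre of the ball (124.5 mm radius, 72.5 mm high) of the spoke 60 degrees clockwise from the eye, seen from above. The eye starts 40 to 86 degrees counterclockwise of the thumbscrew, seen from above; pushing this spoke clockwise, on its side towards the eye, brings the eye there by the short way and stays on the robot's side.
- pin: Index pin, 79.5 mm long, 80 g, upright at the start in one of the tool block's two holes: steel shank 10 mm thick, 41 mm long, foot chamfered over 3 mm; brass collar of 20 mm diameter, 41 to 45 mm from the foot; above it a turned dark wooden knob, 24 mm diameter. Origin at the middle of the foot, z axis up the pin.
- collar (a point): Centre of the underside of the pin's collar, 41 mm above its foot.
- tool_block: Fixed light wooden block, 62 by 110 by 46 mm high, with two holes of 12.6 mm diameter and 43 mm depth at 30 mm either way from the middle along its y axis (its long side). Origin in the middle of its underside. At the start the collar of the pin rests on its top.
- needle: Needle tool in the block's other hole: slim handle of 15 mm diameter and 92 mm over all, without a brass collar. Origin on its axis 41 mm below the underside of its handle. Not needed; leave it there.
- bowl: Pale pinch bowl, 71 by 68 by 30 mm, standing loose on the middle of the wheel. Origin in the middle of its underside. Must not be touched.
- dish: Small oval dark dish, 65 by 118 by 17 mm, on the worktop; leave alone.
- stamp: Turned wooden stamp, 28 mm wide and 62 mm high, standing on the worktop; leave alone.
- tin: Round green tin, 66 mm diameter and 45 mm high; leave alone.
- notebook: Brown notebook, 142 by 94 by 12 mm, lying on the worktop; leave alone.

How it is judged (in metres and radians):
At the end, for the whole second after the job is handed in: The pin stands in the eye with its collar down on the rim (collar within 4 mm of the rim's centre, pin within 0.15 rad of upright), as it can only over the notch; wheel and pin at rest; bowl upright within 15 mm of the wheel's axis (distance between collar and eye below 0.004 m and angle between pin's own z axis and vertical below 0.15 rad and linear speed of pin below 0.02 m/s and angular speed of wheel below 0.1 rad/s and horizontal distance between bowl and wheel below 0.015 m and angle between bowl's own z axis and vertical below 0.1 rad); the robot touches nothing.
It fails at once if the wheel is pushed with more than 20 N, or the pin is strained in the eye with more than 40 N (contact force between any of the fingers, the arm and wheel above 20 N or contact force between pin and wheel above 40 N).
It fails at once if the robot touches the bowl (contact force between any of the fingers, the arm and bowl above 0.5 N).
It fails at once if the needle tool or another thing on the worktop is moved by more than 30 mm (distance of any of needle, dish, stamp, tin, notebook from where it was at the start of the episode above 0.03 m).
It also fails if it takes over 51 s, if anything falls off the work surface, if the arm or the gripper's body presses on something with over 40 N, if the wrist force passes 120 N, or if a joint passes its speed limit or range.

## Working session

There is one attempt and no reset: what is moved stays moved. The work goes in short steps, Python scripts to look and compute and a tool call to move; the robot and the scene stay as the last step left them, time stands still between calls to the robot, and variables do not carry over. Pictures are saved under pics/ and viewed, at most 10 in all, crops included, and the job is handed in when it is done.

Besides the shell and the picture viewer there is one more tool, called by a JSON object that holds its "name" and its "arguments". play_rows: Moves the arm, as the interface text tells. Its arguments: {"type":"object","properties":{"xyz":{"type":"array","items":{"type":"array","items":{"type":"number"}}},"rotation":{"type":"array","items":{"type":"array","items":{"type":"number"}}},"grip":{"type":"array","items":{"type":"number"}},"force":{"type":"number"}},"required":["xyz","rotation","grip"]}

```bash
mkdir -p pics
cat > h.py <<'E'
import numpy as np, cv2
from cell import ctrl, viewer
def cam(n):
    p=viewer.camera_params(n); f=210/np.tan(np.radians(p['fov_y'])/2)
    K=np.array([[f,0,p['cx']],[0,f,p['cy']],[0,0,1.]]); return K,np.array(p['distortion'],float),np.array(p['world_to_cam'],float)
def ray(n,uv):
    K,d,T=cam(n); q=cv2.undistortPoints(np.array(uv,float).reshape(-1,1,2),K,d)[:,0]
    D=np.c_[q[:,0],-q[:,1],-np.ones(len(q))]; R=T[:3,:3]
    return -R.T@T[:3,3], D@R
def atz(n,uv,z):
    c,D=ray(n,uv); return c+D*((z-c[2])/D[:,2])[:,None]
def cloud(n,dep):
    v,u=np.mgrid[:420,:560]; c,D=ray(n,np.c_[u.ravel(),v.ravel()])
    P=c+D*dep.ravel()[:,None]; P[dep.ravel()==0]=np.nan; return P.reshape(420,560,3)
def proj(n,P):
    K,d,T=cam(n); X=np.atleast_2d(P)@T[:3,:3].T+T[:3,3]; X=X*[1,-1,-1]
    return cv2.projectPoints(X,np.zeros(3),np.zeros(3),K,d)[0][:,0]
def snap(n,name):
    im,d=viewer.snapshot(n); cv2.imwrite(f'pics/{name}.png',im[...,::-1]); np.savez(f'pics/{name}.npz',im=im,d=d); return im,d
E
python3 - <<'E'
from h import *
for n in('scene','top'):
    snap(n,n+'0'); K,d,T=cam(n); print(n,K[0,0],d,-T[:3,:3].T@T[:3,3])
print(ctrl.get_state())
E
```

```text
scene 456.1087220968966 [-0.0697975  0.         0.         0.         0.       ] [ -39.55762643  714.25612078 1224.17233581]
top 414.4787398370011 [-0.01543174  0.          0.          0.          0.        ] [ 437.20309073  -68.16613502 1173.16749074]
{'t': 0.1, 'joint_pos': array([-1.42809162e+00,  2.21174416e-01,  1.52751818e+00,  2.04195633e-05,
        1.39470623e+00, -1.26121668e-01]), 'qd': array([-0.00016428, -0.00061323, -0.00135521,  0.00021267,  0.00052551,
        0.00041229]), 'effort': array([ 7.59746235e-04, -4.95945096e+01, -3.88517940e+01,  7.02372752e-02,
        5.15922834e-02, -3.01857654e-05]), 'eef_pos': array([ 165.90792458, -601.98331186,  221.51846976]), 'eef_rot': array([-3.13980335e+00, -2.47131730e-04,  2.68822556e-01]), 'ft_force': array([-0.15933406, -0.36935657, -0.09125436]), 'ft_torque': array([ 0.01454847, -0.00662107, -0.0002317 ]), 'grip_force': 0.0, 'opening': 0.998544257180028}
```

View pics/top0.png

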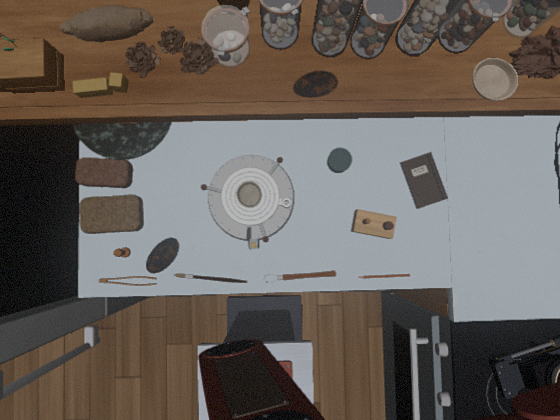

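View pics/scene0.png

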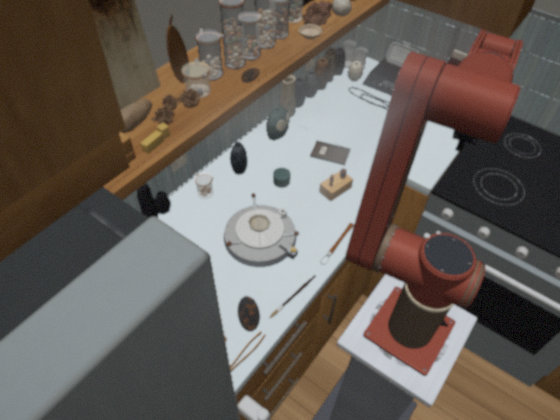

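The top view shows the wheel axis at about (251,197), the eye (286,203), the thumbscrew (253,243), the balls (279,160), (204,187) and (265,239), and the block (375,224). The scene view shows the same layout. Next is an enlarged crop.

Run:
```python
from h import *
z=np.load('pics/top0.npz'); im=z['im'][...,::-1]; d=z['d']
a=cv2.resize(im[145:255,195:300],None,fx=5,fy=5,interpolation=cv2.INTER_CUBIC)
b=cv2.resize(im[200:245,345:400],None,fx=5,fy=5,interpolation=cv2.INTER_CUBIC)
c=np.zeros((550,800,3),np.uint8); c[:,:525]=a; c[:225,525:]=b
s=cv2.imread('pics/scene0.png')[165:205,310:365]; c[240:440,525:]=cv2.resize(s,None,fx=5,fy=5,interpolation=cv2.INTER_CUBIC)
cv2.imwrite('pics/crop0.png',np.clip(c*1.4,0,255).astype(np.uint8))
P=cloud('top',d)
for n,uv in dict(axis=(251,197),eye=(286,203),clamp=(253,243),b1=(279,160),b2=(204,187),b3=(265,239),p1=(365,222),p2=(387,224),blk=(375,236)).items(): print(n,P[uv[1],uv[0]].round(1))
```

```text
axis [553.6  -2.9  58.5]
eye [537.7 -97.7  30.3]
clamp [429.6  -5.   41.1]
b1 [649.  -80.5  78.9]
b2 [580.  118.5  85.4]
b3 [439.6 -39.   85.1]
p1 [ 478.2 -304.9   79.1]
p2 [ 471.3 -361.5   86.5]
blk [ 440.7 -349.3   -0.6]
```

View pics/crop0.png

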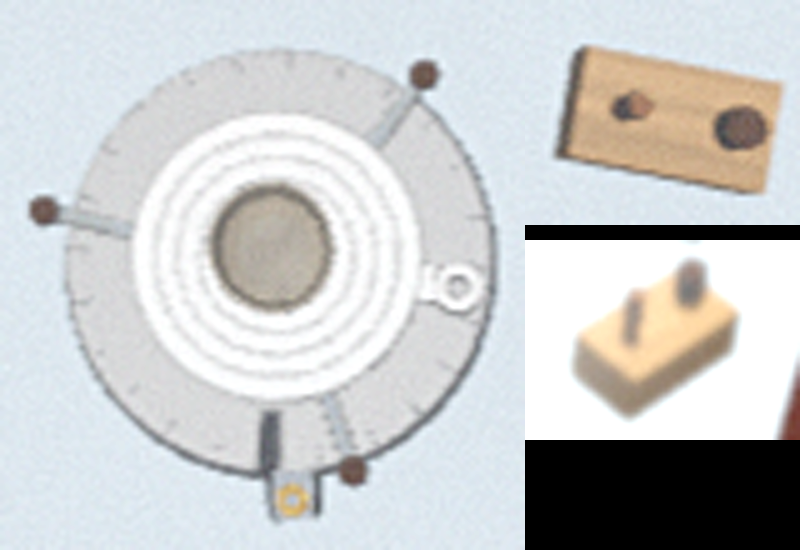

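```bash
cat > m.py <<'E'
from h import *
def px(x,y,o=(195,145)): return [(x+.5)/5-.5+o[0],(y+.5)/5-.5+o[1]]
B=atz('top',[px(424,74),px(43,210),px(352,471)],72.5)
E_=atz('top',[px(457,287)],58)[0]; C=atz('top',[px(276.5,256)],52)[0]
N=atz('top',[px(268,445)],30)[0]; N2=atz('top',[px(271,412)],30)[0]; S=atz('top',[px(292,501)],40.5)[0]
ax=B.mean(0)
print('axis balls',ax,'disc',C)
ang=lambda P,a=ax:(np.degrees(np.arctan2(P[1]-a[1],P[0]-a[0])),np.hypot(*(P-a)[:2]))
for n,p in dict(b1=B[0],b2=B[1],b3=B[2],eye=E_,clamp=S,notch=N,notchin=N2).items(): print(n,p.round(1),np.round(ang(p),1))
o=(345-105,200)
print('pin',atz('top',[px(742,128,o)],84.5),'needle',atz('top',[px(632,105,o)],90))
cor=atz('top',[px(*q,o) for q in((590,46),(782,84),(764,193),(568,157))],46);print(cor.round(1),cor.mean(0))
E
python3 m.py
```

```text
axis balls [558.25070287   0.82350148  72.5       ] disc [5.57617559e+02 3.81199279e-01 5.20000000e+01]
b1 [651.8 -81.7  72.5] [-41.4 124.8]
b2 [582.8 122.9  72.5] [ 78.6 124.5]
b3 [440.1 -38.7  72.5] [-161.5  124.5]
eye [538. -97.  58.] [-101.7   99.9]
clamp [424.7  -4.8  40.5] [-177.6  133.7]
notch [455.6   8.3  30. ] [175.8 102.9]
notchin [473.7   6.4  30. ] [176.3  84.7]
pin [[ 468.09374147 -364.57096056   84.5       ]] needle [[ 481.39917683 -305.32065032   90.        ]]
[[ 516.1 -293.    46. ]
 [ 492.8 -398.1   46. ]
 [ 433.4 -385.7   46. ]
 [ 455.6 -278.8   46. ]] [ 474.46590976 -338.92195474   46.        ]
```

{"name": "play_rows", "arguments": {"xyz": [[0.03,0.024,0],[0.06,0.047,-0.005],[0.09,0.071,-0.01],[0.12,0.095,-0.02],[0.15,0.118,-0.03],[0.18,0.142,-0.04],[0.21,0.166,-0.05],[0.24,0.19,-0.06],[0.272,0.214,-0.068],[0.302,0.237,-0.075]], "rotation": [[0,0,0.11],[0,0,0.22],[0,0,0.33],[0,0,0.44],[0,0,0.55],[0,0,0.66],[0,0,0.77],[0,0,0.88],[0,0,0.98],[0,0,1.084]], "grip": [0.087,0.087,0.087,0.087,0.087,0.087,0.087,0.087,0.087,0.087], "force": 30}}

```text
t: 0.93
eef_pos: [469.0, -363.5, 146.4]
eef_rot: [-3.141, -0.001, 1.358]
ft_force: [0.5, -0.3, -0.8]
opening: 1.003
grip_force: 0.0
```

Run:
```python
from h import *
print(proj('scene',[[468,-365.5,67],[481,-306.5,75],[538,-97,58],[440,-38.7,72.5]]))
s=ctrl.get_state(); print(s['t'],s['eef_pos'],s['eef_rot'],s['ft_force'])
z=np.load('pics/scene0.npz'); im=z['im']; a=im[160:270,215:365,::-1]
im2,_=snap('scene','s1'); b=im2[120:230,280:430,::-1]
cv2.imwrite('pics/crop1.png',np.hstack([cv2.resize(a,None,fx=4,fy=4,interpolation=cv2.INTER_CUBIC)[:, :600]]))
```

```text
[[342.31698647 172.65257667]
 [330.65285966 178.71657207]
 [282.08459738 209.89050041]
 [295.79015916 232.26917055]]
0.9333 [ 468.98528134 -363.52060393  146.37881805] [-3.14058841e+00 -8.58694651e-04  1.35779699e+00] [ 0.47304909 -0.28503238 -0.77221344]
```

View pics/crop1.png

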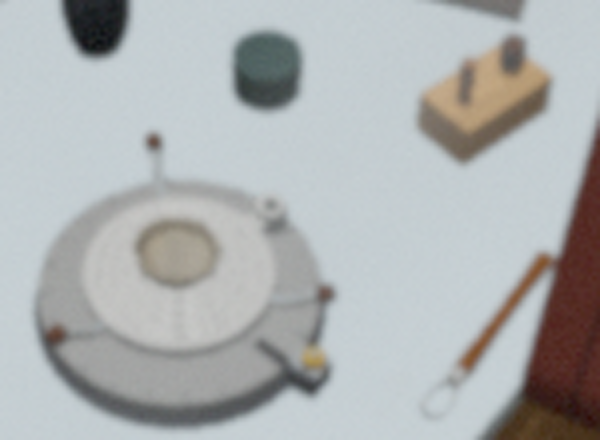

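The scene view agrees with the top measurement to about 1 px: pin knob (343,174), eye (282,211), ball (296,233). I'll descend and grip.

{"name": "play_rows", "arguments": {"xyz": [[0,0,-0.03],[0,0,-0.06],[0,0,-0.08],[0,0,-0.09],[0,0,-0.095],[0,0,-0.095],[0,0,-0.095],[0,0,-0.095],[0,0,-0.095],[0,0,-0.095]], "rotation": [[0,0,0],[0,0,0],[0,0,0],[0,0,0],[0,0,0],[0,0,0],[0,0,0],[0,0,0],[0,0,0],[0,0,0]], "grip": [0.087,0.087,0.087,0.087,0.087,0.087,0.02,0.01,0.01,0.01], "force": 25}}

```text
t: 1.82
eef_pos: [468.6, -366.3, 53.9]
eef_rot: [3.14, 0.001, 1.353]
ft_force: [-1.2, -0.2, -0.5]
opening: 0.782
grip_force: 0.0
```

{"name": "play_rows", "arguments": {"xyz": [[0,0,0],[0,0,0],[0,0,0],[0,0,0],[0,0,0],[0,0,0],[0,0,0],[0,0,0],[0,0,0],[0,0,0]], "rotation": [[0,0,0],[0,0,0],[0,0,0],[0,0,0],[0,0,0],[0,0,0],[0,0,0],[0,0,0],[0,0,0],[0,0,0]], "grip": [0.01,0.01,0.01,0.01,0.01,0.01,0.01,0.01,0.01,0.01]}}

```text
t: 2.65
eef_pos: [468.0, -365.6, 52.5]
eef_rot: [3.142, -0.0, 1.353]
ft_force: [1.1, 0.2, 0.0]
opening: 0.267
grip_force: 25.0
```

{"name": "play_rows", "arguments": {"xyz": [[0,0,0.01],[0,0,0.025],[0,0,0.05],[0,0,0.08],[0,0,0.105],[0,0.005,0.11],[0.008,0.03,0.11],[0.016,0.06,0.11],[0.024,0.09,0.11],[0.031,0.12,0.11]], "rotation": [[0,0,0],[0,0,0],[0,0,0],[0,0,0],[0,0,0],[0,0,0],[0,0,0],[0,0,0],[0,0,0],[0,0,0]], "grip": [0.01,0.01,0.01,0.01,0.01,0.01,0.01,0.01,0.01,0.01]}}

```text
t: 3.48
eef_pos: [498.5, -243.9, 161.9]
eef_rot: [-3.14, -0.001, 1.352]
ft_force: [0.6, 0.6, -1.8]
opening: 0.266
grip_force: 25.0
```

{"name": "play_rows", "arguments": {"xyz": [[0.008,0.03,0],[0.016,0.06,0],[0.024,0.09,0],[0.031,0.12,0],[0.036,0.139,0],[0.0385,0.148,0],[0.0385,0.148,-0.01],[0.0385,0.148,-0.025],[0.0385,0.148,-0.034],[0.0385,0.148,-0.034]], "rotation": [[0,0,0],[0,0,0],[0,0,0],[0,0,0],[0,0,0],[0,0,0],[0,0,0],[0,0,0],[0,0,0],[0,0,0]], "grip": [0.01,0.01,0.01,0.01,0.01,0.01,0.01,0.01,0.01,0.01]}}

```text
t: 4.32
eef_pos: [535.0, -98.0, 125.1]
eef_rot: [-3.136, -0.0, 1.352]
ft_force: [-0.6, 0.2, -1.0]
opening: 0.266
grip_force: 25.0
```

Run:
```python
from h import *
s=ctrl.get_state(); print(s['t'],s['eef_pos'],s['ft_force'],s['opening'])
t,_=snap('top','t2'); s,_=snap('scene','s2')
a=cv2.resize(t[170:240,230:310,::-1],None,fx=5,fy=5,interpolation=cv2.INTER_CUBIC)
u,v=proj('scene',[538,-97,70])[0].astype(int); print(u,v)
b=cv2.resize(s[v-35:v+35,u-40:u+40,::-1],None,fx=5,fy=5,interpolation=cv2.INTER_CUBIC)
cv2.imwrite('pics/c2.png',np.clip(np.hstack([a,b])*1.3,0,255))
```

```text
4.3167 [535.00158083 -97.97627085 125.12205548] [-0.55072507  0.1739342  -0.96825838] 0.2661484528966408
282 207[ WARN:0@1.293] global loadsave.cpp:1063 imwrite_ Unsupported depth image for selected encoder is fallbacked to CV_8U.
```

View pics/c2.png

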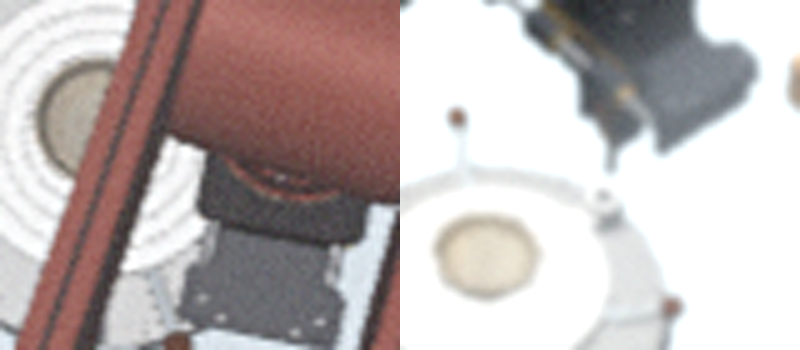

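{"name": "play_rows", "arguments": {"xyz": [[0,0,-0.002],[0,0,-0.004],[0,0,-0.006],[0,0,-0.008],[0,0,-0.01],[0,0,-0.012],[0,0,-0.012],[0,0,-0.012],[0,0,-0.012],[0,0,-0.012]], "rotation": [[0,0,0],[0,0,0],[0,0,0],[0,0,0],[0,0,0],[0,0,0],[0,0,0],[0,0,0],[0,0,0],[0,0,0]], "grip": [0.01,0.01,0.01,0.01,0.01,0.01,0.01,0.01,0.01,0.01]}}

```text
t: 5.25
eef_pos: [537.6, -97.5, 116.7]
eef_rot: [3.141, 0.0, 1.353]
ft_force: [-0.0, -0.3, -0.2]
opening: 0.267
grip_force: 25.0
```

Run:
```python
from h import *
p=ctrl.get_state()['eef_pos']; print(p)
s,_=snap('scene','s3')
f=p-[0,0,47.5]; print('foot,knobtop,eye',proj('scene',[f,f+[0,0,41],[538,-97,58]]))
b=cv2.resize(s[182:232,250:320,::-1],None,fx=10,fy=10,interpolation=cv2.INTER_CUBIC)
cv2.imwrite('pics/c3.png',np.clip(b*1.,0,255).astype(np.uint8))
```

```text
[537.58899451 -97.54744356 116.68316039]
foot,knobtop,eye [[282.35189404 207.6790021 ]
 [282.6223336  199.50915918]
 [282.08459738 209.89050041]]
```

View pics/c3.png

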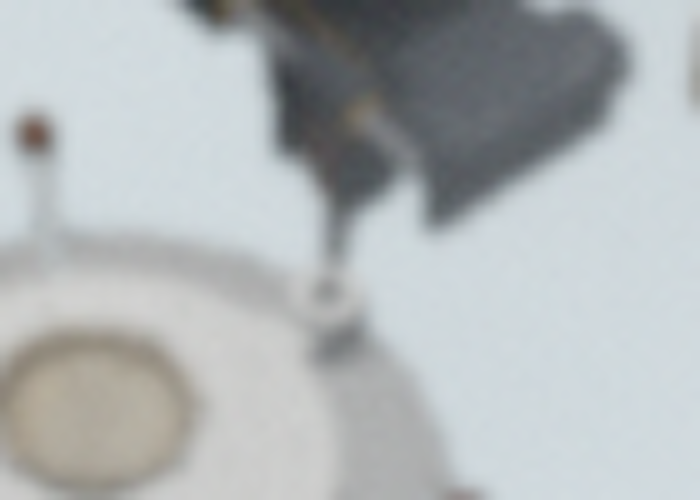

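The foot hangs just above the eye: foot at (283,208.5) and eye at (282.7,211), aligned to about 1 mm. I'll lower it gently.

{"name": "play_rows", "arguments": {"xyz": [[0,0,-0.003],[0,0,-0.006],[0,0,-0.009],[0,0,-0.011],[0,0,-0.012],[0,0,-0.013],[0,0,-0.014],[0,0,-0.015],[0,0,-0.015],[0,0,-0.015]], "rotation": [[0,0,0],[0,0,0],[0,0,0],[0,0,0],[0,0,0],[0,0,0],[0,0,0],[0,0,0],[0,0,0],[0,0,0]], "grip": [0.01,0.01,0.01,0.01,0.01,0.01,0.01,0.01,0.01,0.01]}}

```text
t: 6.13
eef_pos: [537.4, -97.2, 101.4]
eef_rot: [-3.141, -0.001, 1.353]
ft_force: [-0.2, 1.9, -0.5]
opening: 0.262
grip_force: 25.0
```

{"name": "play_rows", "arguments": {"xyz": [[0,0.0005,-0.001],[0,0.001,-0.003],[0,0.001,-0.005],[0,0.001,-0.008],[0,0.001,-0.011],[0,0.001,-0.014],[0,0.001,-0.017],[0,0.001,-0.019],[0,0.001,-0.019],[0,0.001,-0.019]], "rotation": [[0,0,0],[0,0,0],[0,0,0],[0,0,0],[0,0,0],[0,0,0],[0,0,0],[0,0,0],[0,0,0],[0,0,0]], "grip": [0.01,0.01,0.01,0.01,0.01,0.01,0.01,0.01,0.01,0.01]}}

```text
t: 6.97
eef_pos: [536.9, -96.3, 81.9]
eef_rot: [-3.14, -0.0, 1.353]
ft_force: [0.7, 2.3, -2.7]
opening: 0.267
grip_force: 25.0
```

{"name": "play_rows", "arguments": {"xyz": [[0,0.0005,-0.001],[0,0.001,-0.002],[0,0.001,-0.003],[0,0.001,-0.0035],[0,0.001,-0.0035],[0,0.001,-0.0035],[0,0.001,-0.0035],[0,0.001,-0.0035],[0,0.001,-0.0035],[0,0.001,-0.0035]], "rotation": [[0,0,0],[0,0,0],[0,0,0],[0,0,0],[0,0,0],[0,0,0],[0,0,0],[0,0,0],[0,0,0],[0,0,0]], "grip": [0.01,0.01,0.01,0.01,0.01,0.03,0.05,0.05,0.05,0.05]}}

```text
t: 7.8
eef_pos: [537.5, -95.7, 79.2]
eef_rot: [3.141, 0.0, 1.353]
ft_force: [0.3, -0.1, -0.3]
opening: 0.533
grip_force: 0.0
```

{"name": "play_rows", "arguments": {"xyz": [[0,0,0.015],[0,0,0.035],[0,0,0.052],[0,0,0.056],[-0.015,0.005,0.056],[-0.035,0.011,0.056],[-0.055,0.018,0.056],[-0.075,0.025,0.056],[-0.088,0.0285,0.056],[-0.088,0.0285,0.056]], "rotation": [[0,0,0],[0,0,0],[0,0,0],[0,0,0.09],[0,0,0.18],[0,0,0.27],[0,0,0.36],[0,0,0.45],[0,0,0.541],[0,0,0.541]], "grip": [0.05,0.05,0.05,0.05,0.03,0.0,0.0,0.0,0.0,0.0], "force": 20}}

```text
t: 8.63
eef_pos: [447.3, -66.2, 134.6]
eef_rot: [-3.14, -0.001, 1.898]
ft_force: [-0.7, 1.0, -0.6]
opening: 0.207
grip_force: 0.0
```

Run:
```python
from h import *
s=ctrl.get_state(); print(s['t'],s['joint_pos'],s['eef_pos'],s['ft_force'])
t,_=snap('top','t4'); s,_=snap('scene','s4')
a=cv2.resize(t[150:250,200:300,::-1],None,fx=4,fy=4,interpolation=cv2.INTER_CUBIC)
b=cv2.resize(s[180:280,220:320,::-1],None,fx=4,fy=4,interpolation=cv2.INTER_CUBIC)
cv2.imwrite('pics/c4.png',np.hstack([a,b]))
```

```text
8.6333 [-3.21582368e-01 -1.16789385e-01  2.04889828e+00 -1.30960903e-04
  1.21114508e+00 -6.48492430e-01] [447.28581196 -66.20893201 134.60463973] [-0.74495797  0.98616241 -0.63024525]
```

View pics/c4.png

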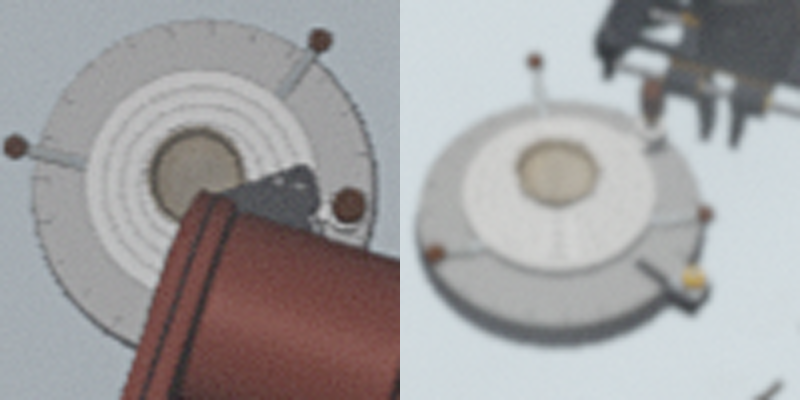

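The pin stands in the eye with its knob at crop (653,90), and the wheel hasn't turned. I'll lower the closed fingers behind the spoke.

{"name": "play_rows", "arguments": {"xyz": [[0,0,-0.015],[0,0,-0.035],[0,0,-0.055],[0,0,-0.068],[0,0,-0.075],[0,0,-0.075],[0,0,-0.075],[0,0,-0.075],[0,0,-0.075],[0,0,-0.075]], "rotation": [[0,0,0],[0,0,0],[0,0,0],[0,0,0],[0,0,0],[0,0,0],[0,0,0],[0,0,0],[0,0,0],[0,0,0]], "grip": [0,0,0,0,0,0,0,0,0,0]}}

```text
t: 9.57
eef_pos: [450.4, -67.3, 61.0]
eef_rot: [3.14, 0.001, 1.894]
ft_force: [0.9, -0.4, 0.8]
opening: 0.002
grip_force: 0.0
```

```bash
cat > arc.py <<'E'
import numpy as np,sys
# finger commanded points for ball angle: ball at r124.5, finger g mm behind along the tangent
A=np.array([557.9,.6])
def F(b,g):
    b=np.radians(b); r=np.array([np.cos(b),np.sin(b)]); t=np.array([np.sin(b),-np.cos(b)])
    return A+124.5*r-g*t
E
python3 - <<'E'
from arc import *
from h import ctrl
s=ctrl.get_state(); print(s['t'],s['eef_pos'],s['ft_force'],s['opening'])
c=F(-161.5,30); print(c)
def call(b,g):
    f=lambda p:[round(float(x)/1000,4) for x in p]
    print(b[-1],g[-1]);print([f(F(x,y)-c0)+[0] for x,y in zip(b,g)]);print([[0,0,round(float(np.radians(x-b0)),3)] for x in b])
c0=np.array([449.5,-67.05]);b0=-161.5
call([b0]*10,[28,26,24.5,23,22,21,20,19.5,19,18.5]); c0=F(b0,18.5)
for k in range(4):
    bs=[b0-1.4*(i+1) for i in range(10)]; call(bs,[18.5]*10); b0=bs[-1]; c0=F(b0,18.5)
E
```

```text
9.5667 [450.36292738 -67.33868739  61.04335238] [ 0.89758379 -0.38295078  0.84775806] 0.0024813414436345264
[449.35284462 -67.35413938]
-161.5 18.5
[[-0.0008, 0.0016, 0], [-0.0014, 0.0035, 0], [-0.0019, 0.0049, 0], [-0.0024, 0.0063, 0], [-0.0027, 0.0073, 0], [-0.003, 0.0082, 0], [-0.0033, 0.0092, 0], [-0.0035, 0.0097, 0], [-0.0036, 0.0101, 0], [-0.0038, 0.0106, 0]]
[[0, 0, 0.0], [0, 0, 0.0], [0, 0, 0.0], [0, 0, 0.0], [0, 0, 0.0], [0, 0, 0.0], [0, 0, 0.0], [0, 0, 0.0], [0, 0, 0.0], [0, 0, 0.0]]
-175.5 18.5
[[-0.0014, 0.0028, 0], [-0.0027, 0.0055, 0], [-0.0039, 0.0084, 0], [-0.005, 0.0112, 0], [-0.0061, 0.0141, 0], [-0.0071, 0.017, 0], [-0.0081, 0.0199, 0], [-0.0089, 0.0229, 0], [-0.0097, 0.0258, 0], [-0.0105, 0.0288, 0]]
[[0, 0, -0.024], [0, 0, -0.049], [0, 0, -0.073], [0, 0, -0.098], [0, 0, -0.122], [0, 0, -0.147], [0, 0, -0.171], [0, 0, -0.195], [0, 0, -0.22], [0, 0, -0.244]]
-189.5 18.5
[[-0.0007, 0.003, 0], [-0.0012, 0.006, 0], [-0.0017, 0.0091, 0], [-0.0022, 0.0121, 0], [-0.0025, 0.0152, 0], [-0.0028, 0.0182, 0], [-0.003, 0.0213, 0], [-0.0031, 0.0244, 0], [-0.0032, 0.0274, 0], [-
[... 243 characters left out ...]
 0.0092, 0], [0.0008, 0.0123, 0], [0.0012, 0.0153, 0], [0.0017, 0.0184, 0], [0.0022, 0.0214, 0], [0.0028, 0.0244, 0], [0.0035, 0.0274, 0], [0.0043, 0.0304, 0]]
[[0, 0, -0.024], [0, 0, -0.049], [0, 0, -0.073], [0, 0, -0.098], [0, 0, -0.122], [0, 0, -0.147], [0, 0, -0.171], [0, 0, -0.195], [0, 0, -0.22], [0, 0, -0.244]]
-217.5 18.5
[[0.0008, 0.003, 0], [0.0017, 0.0059, 0], [0.0027, 0.0088, 0], [0.0038, 0.0117, 0], [0.0049, 0.0146, 0], [0.0061, 0.0174, 0], [0.0073, 0.0202, 0], [0.0087, 0.023, 0], [0.0101, 0.0257, 0], [0.0115, 0.0284, 0]]
[[0, 0, -0.024], [0, 0, -0.049], [0, 0, -0.073], [0, 0, -0.098], [0, 0, -0.122], [0, 0, -0.147], [0, 0, -0.171], [0, 0, -0.195], [0, 0, -0.22], [0, 0, -0.244]]
```

{"name": "play_rows", "arguments": {"xyz": [[-0.0008,0.002,0],[-0.0014,0.0035,0],[-0.0019,0.005,0],[-0.0024,0.0063,0],[-0.0027,0.0073,0],[-0.003,0.0082,0],[-0.0033,0.0092,0],[-0.0035,0.0097,0],[-0.0036,0.0101,0],[-0.0038,0.0106,0]], "rotation": [[0,0,0],[0,0,0],[0,0,0],[0,0,0],[0,0,0],[0,0,0],[0,0,0],[0,0,0],[0,0,0],[0,0,0]], "grip": [0,0,0,0,0,0,0,0,0,0]}}

```text
t: 10.4
eef_pos: [445.7, -56.4, 60.0]
eef_rot: [-3.142, -0.0, 1.894]
ft_force: [0.7, -0.0, -0.8]
opening: 0.001
grip_force: 0.0
```

{"name": "play_rows", "arguments": {"xyz": [[-0.001,0.002,0],[-0.0022,0.0045,0],[-0.0036,0.0075,0],[-0.005,0.0112,0],[-0.0061,0.0141,0],[-0.0071,0.017,0],[-0.0081,0.0199,0],[-0.0089,0.0229,0],[-0.0097,0.0258,0],[-0.0105,0.0288,0]], "rotation": [[0,0,-0.018],[0,0,-0.04],[0,0,-0.066],[0,0,-0.098],[0,0,-0.122],[0,0,-0.147],[0,0,-0.171],[0,0,-0.195],[0,0,-0.22],[0,0,-0.244]], "grip": [0,0,0,0,0,0,0,0,0,0]}}

```text
t: 11.23
eef_pos: [435.1, -27.7, 60.1]
eef_rot: [-3.142, 0.001, 1.648]
ft_force: [0.3, -1.4, 0.4]
opening: 0.006
grip_force: 0.6
```

{"name": "play_rows", "arguments": {"xyz": [[-0.0007,0.003,0],[-0.0012,0.006,0],[-0.0017,0.0091,0],[-0.0022,0.0121,0],[-0.0025,0.0152,0],[-0.0028,0.0182,0],[-0.003,0.0213,0],[-0.0031,0.0244,0],[-0.0032,0.0274,0],[-0.0032,0.0305,0]], "rotation": [[0,0,-0.024],[0,0,-0.049],[0,0,-0.073],[0,0,-0.098],[0,0,-0.122],[0,0,-0.147],[0,0,-0.171],[0,0,-0.195],[0,0,-0.22],[0,0,-0.244]], "grip": [0,0,0,0,0,0,0,0,0,0]}}

```text
t: 12.07
eef_pos: [431.6, 2.8, 60.0]
eef_rot: [-3.141, 0.001, 1.404]
ft_force: [-0.5, -1.8, 1.3]
opening: 0.003
grip_force: 0.6
```

Run:
```python
from h import *
s=ctrl.get_state(); print(s['t'],s['eef_pos'],s['eef_rot'],s['ft_force'])
t,_=snap('top','t5'); s,_=snap('scene','s5')
a=cv2.resize(t[150:250,200:300,::-1],None,fx=4,fy=4,interpolation=cv2.INTER_CUBIC)
b=cv2.resize(s[180:280,220:320,::-1],None,fx=4,fy=4,interpolation=cv2.INTER_CUBIC)
cv2.imwrite('pics/c5.png',np.hstack([a,b]))
```

```text
12.0667 [431.64471939   2.83353966  59.97518981] [-3.14103650e+00  5.06908212e-04  1.40364066e+00] [-0.46677434 -1.7978761   1.32864253]
```

View pics/c5.png

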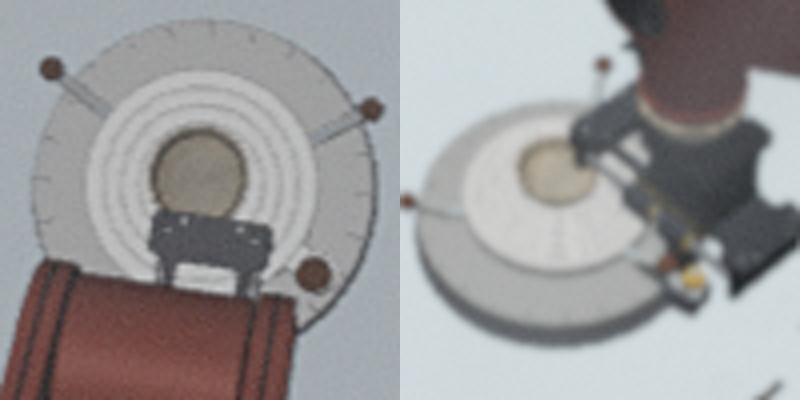

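The wheel turns with the push and the pin stays in the eye. The balls are now at crop (372,109) and (52,68).

```bash
python3 - <<'E'
from h import *
q=lambda x,y:[(x+.5)/4-.5+200,(y+.5)/4-.5+150]
B=atz('top',[q(372,109),q(52,68)],72.5)-[557.9,.6,0]
a=np.degrees(np.arctan2(B[:,1],B[:,0])); print(a, np.hypot(B[:,0],B[:,1]), 'ball3', a[0]-120, a[1]-240)
E
python3 - <<'E'
from arc import *
c0=F(-189.5,18.5);b0=-189.5
def call(bs):
    global b0,c0
    print(bs[-1]);print([[round(float(x)/1000,4) for x in F(b,18.5)-c0]+[0] for b in bs]);print([[0,0,round(float(np.radians(b-b0)),3)] for b in bs]); b0=bs[-1];c0=F(b0,18.5)
call([b0-1.4*(i+1) for i in range(10)])
call([b0-1.4*(i+1) for i in range(10)])
call([b0-1.3*(i+1) for i in range(10)])
for k in range(2): call([b0-.5*(i+1) for i in range(10)])
for k in range(2): call([b0-.15*(i+1) for i in range(10)])
E
```

```text
[-68.50435939  51.05037925] [125.35946892 124.16793887] ball3 -188.50435939085003 -188.94962074942424
-203.5
[[0.0001, 0.0031, 0], [0.0003, 0.0061, 0], [0.0005, 0.0092, 0], [0.0008, 0.0123, 0], [0.0012, 0.0153, 0], [0.0017, 0.0184, 0], [0.0022, 0.0214, 0], [0.0028, 0.0244, 0], [0.0035, 0.0274, 0], [0.0043, 0.0304, 0]]
[[0, 0, -0.024], [0, 0, -0.049], [0, 0, -0.073], [0, 0, -0.098], [0, 0, -0.122], [0, 0, -0.147], [0, 0, -0.171], [0, 0, -0.195], [0, 0, -0.22], [0, 0, -0.244]]
-217.5
[[0.0008, 0.003, 0], [0.0017, 0.0059, 0], [0.0027, 0.0088, 0], [0.0038, 0.0117, 0], [0.0049, 0.0146, 0], [0.0061, 0.0174, 0], [0.0073, 0.0202, 0], [0.0087, 0.023, 0], [0.0101, 0.0257, 0], [0.0115, 0.0284, 0]]
[[0, 0, -0.024], [0, 0, -0.049], [0, 0, -0.073], [0, 0, -0.098], [0, 0, -0.122], [0, 0, -0.147], [0, 0, -0.171], [0, 0, -0.195], [0, 0, -0.22], [0, 0, -0.244]]
-230.5
[[0.0014, 0.0025, 0], [0.0029, 0.0049, 0], [0.0044, 0.0073, 0], [0.006, 0.0097, 0], [0.0076, 0.0121, 0], [0.0093, 0.0144, 0], [0.0111, 0.0166, 0], [0.0128, 0.0189, 0], [0.0147, 0.021, 0], [0.0166, 0.0232, 0]]
[[0, 0, -0.023], [0, 0, -0.0
[... 938 characters left out ...]
0.0008, 0.0006, 0], [0.001, 0.0008, 0], [0.0013, 0.001, 0], [0.0016, 0.0012, 0], [0.0018, 0.0014, 0], [0.0021, 0.0016, 0], [0.0024, 0.0018, 0], [0.0026, 0.002, 0]]
[[0, 0, -0.003], [0, 0, -0.005], [0, 0, -0.008], [0, 0, -0.01], [0, 0, -0.013], [0, 0, -0.016], [0, 0, -0.018], [0, 0, -0.021], [0, 0, -0.024], [0, 0, -0.026]]
-243.5
[[0.0003, 0.0002, 0], [0.0005, 0.0004, 0], [0.0008, 0.0006, 0], [0.0011, 0.0008, 0], [0.0013, 0.001, 0], [0.0016, 0.0012, 0], [0.0019, 0.0014, 0], [0.0021, 0.0015, 0], [0.0024, 0.0017, 0], [0.0027, 0.0019, 0]]
[[0, 0, -0.003], [0, 0, -0.005], [0, 0, -0.008], [0, 0, -0.01], [0, 0, -0.013], [0, 0, -0.016], [0, 0, -0.018], [0, 0, -0.021], [0, 0, -0.024], [0, 0, -0.026]]
```

{"name": "play_rows", "arguments": {"xyz": [[0.0001,0.0031,0],[0.0003,0.0061,0],[0.0005,0.0092,0],[0.0008,0.0123,0],[0.0012,0.0153,0],[0.0017,0.0184,0],[0.0022,0.0214,0],[0.0028,0.0244,0],[0.0035,0.0274,0],[0.0043,0.0304,0]], "rotation": [[0,0,-0.024],[0,0,-0.049],[0,0,-0.073],[0,0,-0.098],[0,0,-0.122],[0,0,-0.147],[0,0,-0.171],[0,0,-0.195],[0,0,-0.22],[0,0,-0.244]], "grip": [0,0,0,0,0,0,0,0,0,0]}}

```text
t: 13.0
eef_pos: [436.0, 33.2, 59.9]
eef_rot: [-3.141, 0.0, 1.161]
ft_force: [-0.8, 0.3, 1.3]
opening: 0.002
grip_force: 0.5
```

{"name": "play_rows", "arguments": {"xyz": [[0.0008,0.003,0],[0.0017,0.0059,0],[0.0027,0.0088,0],[0.0038,0.0117,0],[0.0049,0.0146,0],[0.0061,0.0174,0],[0.0073,0.0202,0],[0.0087,0.023,0],[0.0101,0.0257,0],[0.0115,0.0284,0]], "rotation": [[0,0,-0.024],[0,0,-0.049],[0,0,-0.073],[0,0,-0.098],[0,0,-0.122],[0,0,-0.147],[0,0,-0.171],[0,0,-0.195],[0,0,-0.22],[0,0,-0.244]], "grip": [0,0,0,0,0,0,0,0,0,0]}}

```text
t: 13.83
eef_pos: [447.4, 61.7, 59.8]
eef_rot: [-3.141, 0.001, 0.917]
ft_force: [-1.0, -0.3, -0.2]
opening: 0.005
grip_force: 0.5
```

{"name": "play_rows", "arguments": {"xyz": [[0.0014,0.0025,0],[0.0029,0.0049,0],[0.0044,0.0073,0],[0.006,0.0097,0],[0.0076,0.0121,0],[0.0093,0.0144,0],[0.0111,0.0166,0],[0.0128,0.0189,0],[0.0147,0.021,0],[0.0166,0.0232,0]], "rotation": [[0,0,-0.023],[0,0,-0.045],[0,0,-0.068],[0,0,-0.091],[0,0,-0.113],[0,0,-0.136],[0,0,-0.159],[0,0,-0.182],[0,0,-0.204],[0,0,-0.227]], "grip": [0,0,0,0,0,0,0,0,0,0]}}

```text
t: 14.67
eef_pos: [463.9, 84.9, 59.8]
eef_rot: [-3.141, 0.001, 0.69]
ft_force: [-0.2, -0.3, 0.5]
opening: 0.006
grip_force: 0.5
```

{"name": "play_rows", "arguments": {"xyz": [[0.0007,0.0008,0],[0.0015,0.0016,0],[0.0022,0.0024,0],[0.003,0.0032,0],[0.0038,0.004,0],[0.0045,0.0048,0],[0.0053,0.0055,0],[0.0061,0.0063,0],[0.0069,0.0071,0],[0.0077,0.0078,0]], "rotation": [[0,0,-0.009],[0,0,-0.017],[0,0,-0.026],[0,0,-0.035],[0,0,-0.044],[0,0,-0.052],[0,0,-0.061],[0,0,-0.07],[0,0,-0.079],[0,0,-0.087]], "grip": [0,0,0,0,0,0,0,0,0,0]}}

```text
t: 15.5
eef_pos: [472.1, 92.7, 60.0]
eef_rot: [-3.142, 0.0, 0.603]
ft_force: [-1.0, 0.4, -0.2]
opening: 0.008
grip_force: 0.6
```

Run:
```python
from h import *
s=ctrl.get_state(); print(s['t'],s['eef_pos'],s['eef_rot'],s['ft_force'])
t,_=snap('top','t6'); s,_=snap('scene','s6')
a=cv2.resize(t[150:250,200:300,::-1],None,fx=4,fy=4,interpolation=cv2.INTER_CUBIC)
b=cv2.resize(s[180:280,220:320,::-1],None,fx=4,fy=4,interpolation=cv2.INTER_CUBIC)
cv2.imwrite('pics/c6.png',np.hstack([a,b]))
```

```text
15.5 [472.11001121  92.73289631  59.99686148] [-3.14153512e+00  6.04545572e-05  6.02935959e-01] [-0.96110909  0.37259353 -0.18885466]
```

View pics/c6.png

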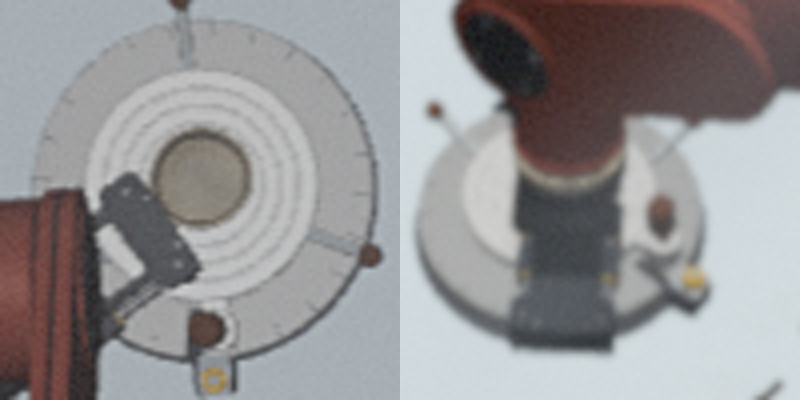

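The eye is about 9° short of the notch, and the pin is still up with its knob at crop (207,328). From here I'll push in small steps.

{"name": "play_rows", "arguments": {"xyz": [[0.0006,0.0006,0],[0.0013,0.0012,0],[0.002,0.0018,0],[0.0026,0.0024,0],[0.0033,0.003,0],[0.004,0.0036,0],[0.0047,0.0042,0],[0.0054,0.0047,0],[0.006,0.0052,0],[0.0066,0.0058,0]], "rotation": [[0,0,-0.007],[0,0,-0.014],[0,0,-0.021],[0,0,-0.028],[0,0,-0.035],[0,0,-0.042],[0,0,-0.049],[0,0,-0.056],[0,0,-0.063],[0,0,-0.07]], "grip": [0,0,0,0,0,0,0,0,0,0]}}

```text
t: 16.43
eef_pos: [478.8, 98.5, 60.1]
eef_rot: [3.142, -0.0, 0.533]
ft_force: [-0.3, 0.9, -0.6]
opening: 0.006
grip_force: 0.6
```

{"name": "play_rows", "arguments": {"xyz": [[0.0003,0.0002,0],[0.0005,0.0004,0],[0.0008,0.0006,0],[0.001,0.0008,0],[0.0013,0.001,0],[0.0016,0.0012,0],[0.0018,0.0014,0],[0.0021,0.0016,0],[0.0024,0.0018,0],[0.0026,0.002,0]], "rotation": [[0,0,-0.003],[0,0,-0.005],[0,0,-0.008],[0,0,-0.01],[0,0,-0.013],[0,0,-0.016],[0,0,-0.018],[0,0,-0.021],[0,0,-0.024],[0,0,-0.026]], "grip": [0,0,0,0,0,0,0,0,0,0]}}

```text
t: 17.27
eef_pos: [481.4, 100.5, 60.0]
eef_rot: [3.142, -0.0, 0.507]
ft_force: [-1.8, 0.2, 0.7]
opening: 0.005
grip_force: 0.4
```

{"name": "play_rows", "arguments": {"xyz": [[0.0002,0.0001,0],[0.0004,0.0003,0],[0.0006,0.0004,0],[0.0008,0.0005,0],[0.001,0.0007,0],[0.0012,0.0008,0],[0.0014,0.001,0],[0.0016,0.0011,0],[0.0018,0.0013,0],[0.0018,0.0013,0]], "rotation": [[0,0,-0.002],[0,0,-0.004],[0,0,-0.006],[0,0,-0.008],[0,0,-0.01],[0,0,-0.012],[0,0,-0.014],[0,0,-0.016],[0,0,-0.0175],[0,0,-0.0175]], "grip": [0,0,0,0,0,0,0,0,0,0]}}

```text
t: 18.1
eef_pos: [483.2, 101.8, 60.1]
eef_rot: [3.142, -0.0, 0.49]
ft_force: [0.3, 0.9, -0.7]
opening: 0.002
grip_force: 0.3
```

Run:
```python
from h import *
s=ctrl.get_state(); print(s['t'],s['eef_pos'],s['ft_force'])
snap('top','t7'); _,d=snap('scene','s7')
for n in('t6','t7'):
    z=np.load(f'pics/{n}.npz'); P=cloud('top',z['d']); im=z['im'].astype(int)
    m=(P[...,2]>85)&(P[...,2]<120)&(np.hypot(P[...,0]-458,P[...,1]-5)<35); m[:, :235]=0
    v,u=np.nonzero(m); print(n,m.sum(),u.mean(),v.mean(),np.nanmedian(P[m],0), np.nanmax(P[m][:,2]) if m.any() else 0)
```

```text
18.1 [483.17408958 101.75461884  60.05311058] [ 0.27405221  0.88011644 -0.68334568]
t6 74 251.5 231.83783783783784 [458.42049736  -5.27989792 106.57074204] 114.09963733438462
t7 73 247.34246575342465 231.94520547945206 [458.55951583   5.95905723 106.26240078] 112.79010854504781
```

{"name": "play_rows", "arguments": {"xyz": [[0.0002,0.0001,0],[0.0004,0.0003,0],[0.0006,0.0004,0],[0.0008,0.0005,0],[0.001,0.0007,0],[0.0012,0.0008,0],[0.0014,0.001,0],[0.0016,0.0011,0],[0.0018,0.0013,0],[0.0018,0.0013,0]], "rotation": [[0,0,-0.002],[0,0,-0.004],[0,0,-0.006],[0,0,-0.008],[0,0,-0.01],[0,0,-0.012],[0,0,-0.014],[0,0,-0.016],[0,0,-0.0175],[0,0,-0.0175]], "grip": [0,0,0,0,0,0,0,0,0,0]}}

```text
t: 19.03
eef_pos: [485.0, 103.1, 60.1]
eef_rot: [3.142, -0.0, 0.473]
ft_force: [-1.5, 0.2, -0.2]
opening: 0.005
grip_force: 0.3
```

```bash
cat > k.py <<'E'
from h import *
import sys
s=ctrl.get_state(); print(s['t'],s['eef_pos'],s['ft_force'])
n=sys.argv[1]; im,d=snap('top',n)
P=cloud('top',d)
m=(P[...,2]>80)&(P[...,2]<120)&(np.hypot(P[...,0]-458,P[...,1]-5)<35); m[:, :235]=0
print(m.sum(),np.nanmedian(P[m],0))
E
python3 k.py t8
```

```text
19.0333 [484.95627856 103.07408405  60.06108229] [-1.46679224  0.23611345 -0.19620753]
76 [458.67086227   6.50769926 106.6279394 ]
```

{"name": "play_rows", "arguments": {"xyz": [[0.0002,0.0001,0],[0.0004,0.0003,0],[0.0006,0.0004,0],[0.0008,0.0005,0],[0.001,0.0007,0],[0.0012,0.0008,0],[0.0014,0.001,0],[0.0016,0.0011,0],[0.0018,0.0013,0],[0.0018,0.0013,0]], "rotation": [[0,0,-0.002],[0,0,-0.004],[0,0,-0.006],[0,0,-0.008],[0,0,-0.01],[0,0,-0.012],[0,0,-0.014],[0,0,-0.016],[0,0,-0.0175],[0,0,-0.0175]], "grip": [0,0,0,0,0,0,0,0,0,0]}}

```text
t: 19.92
eef_pos: [486.8, 104.3, 60.1]
eef_rot: [3.141, -0.0, 0.455]
ft_force: [0.6, -0.7, 0.7]
opening: 0.004
grip_force: 0.0
```

```bash
python3 k.py t9
```

```text
19.9167 [486.81525155 104.33012993  60.08928872] [ 0.59837323 -0.70299902  0.69166449]
65 [458.70376922   4.50972381  94.7007432 ]
```

The knob dropped 12 mm, so the pin is in the notch. I'll stop pushing, back off and rise.

{"name": "play_rows", "arguments": {"xyz": [[-0.003,-0.002,0],[-0.008,-0.006,0],[-0.012,-0.009,0],[-0.012,-0.009,0.01],[-0.012,-0.009,0.035],[-0.012,-0.009,0.065],[-0.012,-0.009,0.095],[-0.012,-0.009,0.12],[-0.012,-0.009,0.14],[-0.012,-0.009,0.14]], "rotation": [[0,0,0],[0,0,0],[0,0,0],[0,0,0],[0,0,0],[0,0,0],[0,0,0],[0,0,0],[0,0,0],[0,0,0]], "grip": [0,0,0,0,0,0,0,0,0,0]}}

```text
t: 20.8
eef_pos: [477.6, 95.4, 206.2]
eef_rot: [3.138, -0.009, 0.455]
ft_force: [0.6, 0.1, 0.5]
opening: 0.006
grip_force: 0.0
```

{"name": "play_rows", "arguments": {"xyz": [[-0.01,0.02,0],[-0.02,0.05,0],[-0.03,0.08,0],[-0.03,0.11,0],[-0.03,0.14,0],[-0.03,0.17,0],[-0.03,0.2,0],[-0.03,0.21,0],[-0.03,0.21,0],[-0.03,0.21,0]], "rotation": [[0,0,0],[0,0,0],[0,0,0],[0,0,0],[0,0,0],[0,0,0],[0,0,0],[0,0,0],[0,0,0],[0,0,0]], "grip": [0,0,0,0,0,0,0,0,0,0]}}

```text
t: 21.63
eef_pos: [444.2, 305.0, 199.5]
eef_rot: [3.141, 0.001, 0.457]
ft_force: [0.6, -0.2, -0.0]
opening: 0.006
grip_force: 0.0
```

```bash
python3 k.py t10
python3 - <<'E'
from h import *
t=np.load('pics/t10.npz')['im']; s,_=snap('scene','s10')
a=cv2.resize(t[150:250,200:300,::-1],None,fx=4,fy=4,interpolation=cv2.INTER_CUBIC)
b=cv2.resize(s[180:280,220:320,::-1],None,fx=4,fy=4,interpolation=cv2.INTER_CUBIC)
cv2.imwrite('pics/c10.png',np.hstack([a,b]))
E
```

```text
21.6333 [444.16524601 305.00080432 199.51736458] [ 0.62728306 -0.16029468 -0.04011537]
65 [458.78252908   4.57798721  94.33107579]
```

View pics/c10.png

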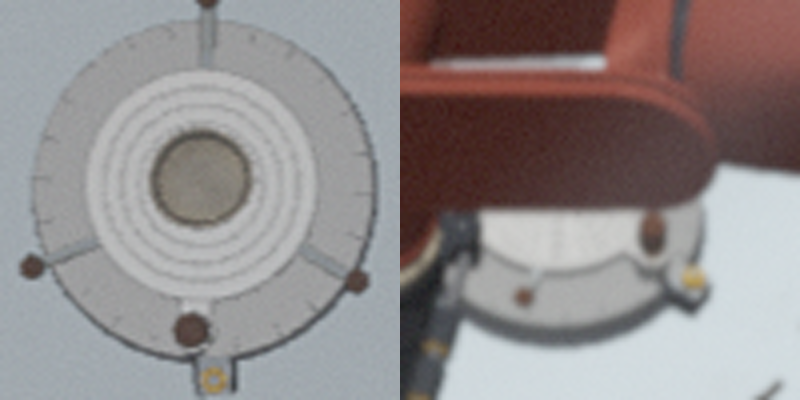

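The knob sits at crop (191,330), down 12 to 13 mm on the eye over the notch. The bowl is centred at (201,179) and the arm is clear.

```bash
python3 -c "
from cell import ctrl
print(ctrl.job_done())"
```

```text
the job is handed in; nothing more can be done
None
```

The index pin stands in the eye and has dropped about 12 mm into the notch, locking the wheel. The bowl is still centred, the arm is clear, and the job was handed in at about 22 s; no verdict came back.

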